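Fit the trolley wheel and snap its axle cap on

TASK

Fit the hand-truck wheel on the upright axle stub: lower it gently over the axle until its hub rests on the flange, then push the domed axle cap straight down over the axle's end until it clicks, and keep pressing until it is fully home. Finish while still holding the cap pressed down firmly (do not let go or back off at the end), and leave the other things on the bench where they are.

Things in the scene. Friction and masses are not known exactly. Their poses are not given: they have to be found in the camera images.
- wheel: loose wheel, 0.35 kg, lying flat: black rubber tyre 124 mm across (4 to 32 mm above the bench), grey hub. A round hub sleeve 48 mm across reaches from the bench to 56 mm, so its top 24 mm stand free above the tyre to be gripped from above; its through bore is 32 mm. Origin: on its axis at the hub's underside; z up. It lies left or right of the axle board, the cap on the other side
- cap: loose aluminium axle cap, 0.06 kg: cylinder 42 mm across, 34 mm high, closed top (its top 3 mm chamfered), standing mouth down on the bench. Origin: centre of its underside (mouth); z up. The mouth has a lip 3 mm thick with a 22 mm hole; above the lip the inside is 32 mm wide with its ceiling 21 mm above the mouth. The only cylinder of this size there
- axle_seat (a point): centre of the top face of the axle's flange, on which the wheel's hub rests (26 mm above the bench). z is the upright axle axis. The flange is 60 mm across, on a fixed wooden board 130 x 130 x 20 mm. From the flange up the axle is 28 mm thick for 18 mm, tapers over 8 mm to 20 mm thick, and stays so
- axle_tip (a point): centre of the axle's flat top end, 79 mm above axle_seat; z up. The last 8 mm taper from 20 to 12 mm thick. The cap is home when its ceiling stands on this tip: its underside is then 21 mm below it, 2 mm above the fitted wheel's sleeve
- axle_catch (a point): point on the axle axis 11 mm below axle_tip, level with four spring-loaded greased catch balls (26 mm across over the balls). The cap's lip meets them with its underside 6 mm below the tip; resistance rises to about 10 N (8 to 13), then the balls snap in behind the lip (click: force drops) with the underside 14 to 19 mm below the tip
- axle_nose: the 20 mm thick upper part of the axle stub with its tip, fixed; its origin lies on the axle axis at bench level, 105 mm under axle_tip. The home cap bears on it
- offcut: wood offcut 85 x 42 x 18 mm; a bystander, leave it alone. Origin: about the centre of its underside
- washer: flat steel washer 44 mm across, 6 mm thick; a bystander, leave it alone. Origin: about the centre of its underside
- jar_lid: flat aluminium jar lid 68 mm across, 14 mm high; a bystander, leave it alone. Origin: about the centre of its underside
- screwdriver: screwdriver lying flat; a bystander, leave it alone. Origin: about the centre of its underside
- hammer: hammer lying flat; a bystander, leave it alone. Origin: about the centre of its underside
- tape_measure: black tape measure 65 x 38 x 65 mm; a bystander, leave it alone. Origin: about the centre of its underside

How it is judged:
By the outcome, as a careful person would: the job done as asked, in the order asked, and still so for the second after the job is handed in, while the arm keeps its last pose, push and grip.
It also fails if it takes over 51 s, if anything falls off the work surface, if the arm or the gripper's body presses on something with over 40 N, if the wrist force passes 120 N, or if a joint passes its speed limit or range.

ROBOT

A 6-joint arm with a two-finger parallel gripper is mounted at the origin on the work surface. World frame = base frame: x ahead of the robot, y to its left, z up, the work surface at z = 0. Lengths are in m, angles in rad, forces in N, time in s.
With the tool pointing down it reaches from about 0.35 to 0.775 m from the base axis. Payload 7.3 kg.
Tool frame: the origin (TCP) lies at the centre of the arm's flange, where the gripper is bolted on; the fingertips stand 178 mm ahead of it and the grasp point (between the pads) lies 159 mm ahead of it; z points along the fingers, y is the line along which they close (so a half turn about z gives the same grasp; the last joint's range is limited). The gripper opens to 92 mm and grips with 3 to 60 N. Pads are 19 mm wide; open, the fingers measure 130 mm over their backs; the gripper's body (75 mm by 190 mm) begins 47 mm behind the grasp point.
Start: joints at [-1.46, 0.342, 1.524, -0, 1.275, -0.146], TCP at [0.133, -0.508, 0.405] pointing down, gripper open.
Joint ranges: [-2.53, 2.53], [-0.77, 2.02], [0.04, 2.7], [-1, 4.14], [0.28, 2.66], [-3.11, 3.11]. Speed limits (rad/s): [2.57, 2.57, 3.14, 3.14, 3.14, 3.14].

INTERFACE

Orientations are given as [roll, pitch, yaw] about the fixed x, y, z axes, in that order (R = Rz(yaw) Ry(pitch) Rx(roll)).
In Python, from cell import robot, eyes, hand_in gives the robot as it stands (robot), with the cameras (eyes) and the job as plain functions.
- The arm moves only by the tool tcp_steps, called after ">>>" as name([rows], argument=value, ...), one row to a line, values as JSON. Schema: {"type":"object","properties":{"plan":{"type":"array","items":{"type":"array","items":{"type":"array","items":{"type":"number"},"minItems":6,"maxItems":6},"minItems":1,"maxItems":8},"minItems":1,"maxItems":1},"aperture":{"type":"number"},"clamp_n":{"type":"number"},"only":{"type":"string"},"quiet":{"type":"boolean"},"lines":{"type":"string"}},"required":["plan"],"additionalProperties":false}. plan is a list that holds a single list of rows (three levels of brackets), with 1 to 8 rows, each of 6 numbers: dx, dy, dz in parts of the range, where 1.0 means 25 cm, then a rotation vector rx, ry, rz in shares of pi rad (1.0 is pi rad); each row shifts and turns the commanded pose from where the row before left it, along the tool's axes as they then stand; what a row does not reach is not made up. A row lasts 1/12 s, in which the tool goes at most 0.0417 m and 0.125 rad, less where a joint would pass 70% of its speed; a pose out of reach is approached as far as the arm can. aperture is the finger opening in m, set as the call begins (left out keeps the last). The fingers move at their own pace and stop on an object; clamp_n is the grip in N (left out, the last holds). Time passes only in rows, so rows that do not move let the fingers close. The tool returns the time, the measured TCP pose, the force, the opening and the grip force at its end. only (a regular expression) keeps the lines of the reply that match it, lines (a string "A,B") keeps lines A to B, and quiet returns only ok. Input that does not fit is refused with a message, and nothing moves.
- robot.observe(): the state, without advancing time (a new reading comes with each control period).
- eyes.read_camera(name): name is "scene" or "top" or "wrist"; returns a dict with "image" (400x640x3 uint8, red, green, blue), "fx", "fy", "cx", "cy" (pixels), "pose" (4x4, takes a point from camera to world coordinates). Camera axes: x right, y down, z forward; pixel columns grow to the right and rows downward; lengths in m; the calibration is good to about 2 mm. A picture is of the moment at which its call begins. There is no depth.
- hand_in(): hands the job in; it is judged then, once.
The state is a dict: "time": time; "qpos": joint angles; "qvel": joint speeds; "joint_efforts": joint torques, N m; "tool_pos": TCP position; "tool_rot": TCP orientation; "contact_force": force on the tool from outside, world axes, zero at the start; "torque": the same for the moment, N m; "opening": finger opening in m; "grip_force": force on a finger pad.
Only numpy, scipy, OpenCV 4.12 (cv2) and the standard library are available. Lean on these libraries where they do the work, as an engineer would, in place of code of your own. Each camera call takes 0.05 s, during which the arm holds its last target. There are 200 camera calls.

## Working session

There is one attempt and no reset: what is moved stays moved. The work goes in short steps, Python scripts to look and compute and a tool call to move; the robot and the scene stay as the last step left them, time stands still between calls to the robot, and variables do not carry over. Pictures are saved under pics/ and viewed, at most 10 in all, crops included, and the job is handed in when it is done.

```bash
ls; mkdir -p pics
```

Run:
```python
from cell import robot, eyes, hand_in
import cv2,numpy as np
for n in ["scene","top"]:
    c=eyes.read_camera(n); cv2.imwrite(f"pics/{n}0.png",c["image"][:,:,::-1]); print(n,c["fx"],c["cx"],c["cy"],np.round(c["pose"],3).tolist())
s=robot.observe();print(s)
```

```text
cell.py
pics
scene 514.9992658698739 323.75686420036607 203.23251671796046 [[0.481, 0.715, -0.507, 1.314], [0.877, -0.386, 0.286, -0.474], [0.009, -0.582, -0.813, 1.407], [0.0, 0.0, 0.0, 1.0]]
top 378.8595930226737 321.0848944976334 197.75684223883707 [[-0.026, -0.994, 0.107, 0.376], [-0.999, 0.028, 0.021, -0.002], [-0.024, -0.106, -0.994, 1.033], [0.0, 0.0, 0.0, 1.0]]
{'time': 0.1, 'qpos': array([-1.45999909e+00,  3.42640758e-01,  1.52489955e+00, -1.67882511e-05,
        1.27541147e+00, -1.46009386e-01]), 'qvel': array([ 0.00027698, -0.00164874, -0.00147693,  0.00085154,  0.00076944,
       -0.000803  ]), 'joint_efforts': array([ 1.27133346e-03, -4.32007027e+01, -2.44693798e+01,  7.18570291e-02,
        5.25679090e-02, -5.00313945e-05]), 'tool_pos': array([ 0.13334783, -0.50766099,  0.40412834]), 'tool_rot': array([-3.14024565e+00, -1.81857391e-04,  2.56811399e-01]), 'contact_force': array([-0.20403938,  0.3387857 ,  0.34582406]), 'torque': array([-0.02333739,  0.02437309, -0.00042847]), 'grip_force': 0.0, 'opening': 0.09180451008636084}
```

View pics/top0.png

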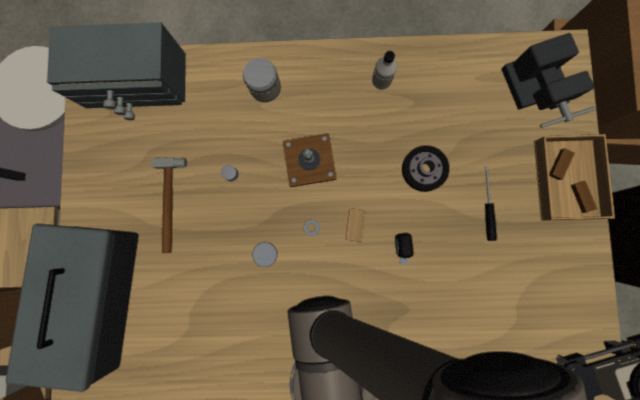

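View pics/scene0.png

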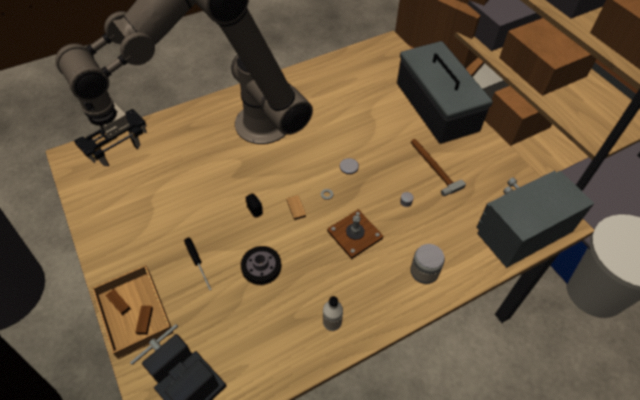

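Top view: wheel at (426,168), cap (230,173), axle (309,157). Scene view: wheel (261,263), cap (407,199), axle (356,224). I'll triangulate these roughly.

Create h.py:
```python
import numpy as np, cv2
from cell import robot, eyes, hand_in
from scipy.spatial.transform import Rotation as R
def ray(c,u,v):
    P=np.array(c["pose"]); d=P[:3,:3]@np.array([(u-c["cx"])/c["fx"],(v-c["cy"])/c["fy"],1.]); return P[:3,3],d/np.linalg.norm(d)
def onz(c,u,v,z):
    o,d=ray(c,u,v); return o+d*(z-o[2])/d[2]
def tri(rs):
    A=sum(np.eye(3)-np.outer(d,d) for o,d in rs); b=sum((np.eye(3)-np.outer(d,d))@o for o,d in rs)
    p=np.linalg.solve(A,b); return p,[np.linalg.norm(np.cross(p-o,d)) for o,d in rs]
def proj(c,p):
    P=np.array(c["pose"]); q=P[:3,:3].T@(np.asarray(p)-P[:3,3]); return q[0]/q[2]*c["fx"]+c["cx"],q[1]/q[2]*c["fy"]+c["cy"]
def shift(p,rotmat=None):
    "tool-axes shift from current TCP to world TCP p"
    s=robot.observe(); return R.from_euler('xyz',s["tool_rot"]).as_matrix().T@(np.asarray(p)-s["tool_pos"])
```

Run:
```python
from h import *
s=eyes.read_camera("scene");t=eyes.read_camera("top");w=eyes.read_camera("wrist")
for n,a,b,z in [("wheel",(426,168),(261,263),.05),("cap",(230,173),(407,199),.034),("axle",(309,157),(356,224),.06)]:
    p,e=tri([ray(t,*a),ray(s,*b)]); print(n,p,e,onz(t,*a,z),onz(s,*b,z))
P=w["pose"]; st=robot.observe(); T=R.from_euler('xyz',st["tool_rot"]).as_matrix()
print(w["fx"],w["cx"],w["cy"],T.T@(P[:3,3]-st["tool_pos"]),T.T@P[:3,:3])
cv2.imwrite("pics/crops.png",np.hstack([cv2.resize(t["image"][110:210,190:290,::-1],None,fx=0.1*0+2.6,fy=2.6),cv2.resize(t["image"][110:210,270:370,::-1],None,fx=2.6,fy=2.6),cv2.resize(t["image"][110:210,376:476,::-1],None,fx=2.6,fy=2.6)]))
```

```text
wheel [ 0.55697916 -0.2635217   0.02552746] [np.float64(0.0005995638475624093), np.float64(0.0005995638475624612)] [ 0.55231794 -0.25768624  0.05      ] [ 0.57072103 -0.2667594   0.05      ]
cap [0.56177304 0.26901149 0.01399919] [np.float64(0.0016130011869045309), np.float64(0.0016130011869046697)] [0.55751637 0.26216511 0.034     ] [0.57285181 0.26001383 0.034     ]
axle [0.59011669 0.0493352  0.05876061] [np.float64(0.0020500135708359604), np.float64(0.0020500135708358515)] [0.58895255 0.04740622 0.06      ] [0.59146691 0.05081217 0.06      ]
354.6369478005716 316.34212981878795 203.87670215765397 [0.07751188 0.0003624  0.02090212] [[-5.29899213e-04 -9.59515834e-01 -2.81654192e-01]
 [ 9.99999858e-01 -5.22914719e-04 -9.99601149e-05]
 [-5.13678096e-05 -2.81654205e-01  9.59515975e-01]]
```

The rows are not in the units I measure in: shifts go in shares of 25 cm and turns go in shares of pi rad. I convert before sending: 0.04 m / 0.25 = 0.16, -0.011 m / 0.25 = -0.044.

>>> tcp_steps([
  [[0.16, -0.044, 0, 0, 0, 0], [0.16, -0.044, 0, 0, 0, 0], [0.16, -0.044, 0, 0, 0, 0], [0.16, -0.044, 0, 0, 0, 0], [0.16, -0.044, 0, 0, 0, 0], [0.16, -0.044, 0, 0, 0, 0], [0.16, -0.044, 0, 0, 0, 0], [0.16, -0.044, 0, 0, 0, 0]],
])

```text
time: 0.92
tool_pos: [0.422, -0.34, 0.4048]
tool_rot: [3.141, 0.0, 0.257]
contact_force: [0.6, -0.3, 0.8]
opening: 0.0921
grip_force: 0.0
```

>>> tcp_steps([
  [[0.16, -0.044, 0, 0, 0, 0], [0.16, -0.044, 0, 0, 0, 0], [0.14, -0.04, 0, 0, 0, 0], [0.12, -0.04, 0, 0, 0, 0], [0, 0, 0, 0, 0, 0], [0, 0, 0, 0, 0, 0]],
])

```text
time: 1.42
tool_pos: [0.5511, -0.2627, 0.4039]
tool_rot: [-3.141, 0.001, 0.26]
contact_force: [-0.3, -0.8, 0.9]
opening: 0.0916
grip_force: 0.0
```

Run:
```python
from h import *
w=eyes.read_camera("wrist");cv2.imwrite("pics/w1.png",w["image"][:,:,::-1]);np.save("pics/w1.npy",w,allow_pickle=True)
```

```text
(no output)
```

View pics/w1.png

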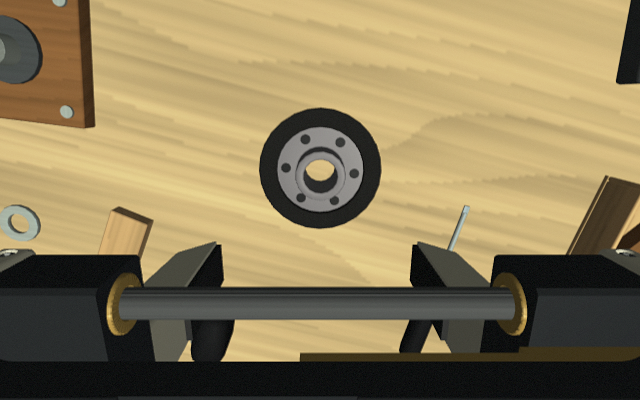

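The wheel's tyre is centred near (320,168), with its sleeve around (320,175) and bore at (320,170). The axle board is at upper left. Next is a second wrist viewpoint, lower and shifted.

Scaled: 0.03 m / 0.25 = 0.12, -0.02 m / 0.25 = -0.08.

>>> tcp_steps([
  [[-0.08, 0, 0.12, 0, 0, 0], [-0.08, 0, 0.12, 0, 0, 0], [-0.08, 0, 0.12, 0, 0, 0], [0, 0, 0, 0, 0, 0], [0, 0, 0, 0, 0, 0]],
])

```text
time: 1.88
tool_pos: [0.4901, -0.2803, 0.3137]
tool_rot: [-3.139, 0.002, 0.253]
contact_force: [0.6, -0.4, 0.6]
opening: 0.0916
grip_force: 0.0
```

Create wheel.py:
```python
from h import *
w2=eyes.read_camera("wrist");w1=np.load("pics/w1.npy",allow_pickle=True).item()
def tyre(c,near):
    g=cv2.cvtColor(c["image"],cv2.COLOR_RGB2GRAY); m=(g<55).astype(np.uint8)
    best=None
    for k in cv2.findContours(m,cv2.RETR_EXTERNAL,cv2.CHAIN_APPROX_NONE)[0]:
        if len(k)<100: continue
        e=cv2.fitEllipse(cv2.convexHull(k)); d=np.hypot(e[0][0]-near[0],e[0][1]-near[1])
        if best is None or d<best[0]: best=(d,e,cv2.contourArea(k))
    return best
```

Run:
```python
from wheel import *
g2=proj(w2,[.556,-.260,.03]); a=tyre(w1,(320,168));b=tyre(w2,g2);print(a,b,g2)
p,e=tri([ray(w1,*a[1][0]),ray(w2,*b[1][0])]);print(p,e,onz(w1,*a[1][0],.025),onz(w2,*b[1][0],.025))
u,v=map(int,b[1][0]); 
f=3;h=75
cv2.imwrite("pics/w2c.png",np.hstack([cv2.resize(w2["image"][max(0,v-h):v+h,u-h:u+h,::-1],(400,400)),cv2.resize(w1["image"][118:218,270:370,::-1],(400,400))]))
print(u-h,max(0,v-h),v+h)
np.save("pics/w2.npy",w2,allow_pickle=True)
```

```text
(np.float64(0.3646018025000354), ((319.6427307128906, 167.92724609375), (119.15462493896484, 120.85816192626953), 85.91668701171875), 11145.5) (np.float64(13.319484059969252), ((319.6442565917969, 100.12464904785156), (171.6280517578125, 177.61367797851562), 176.7694854736328), 23676.0) (np.float64(312.486174438997), np.float64(111.3572140050438))
[ 0.56474537 -0.26280824  0.04028787] [np.float64(0.0001399232855250597), np.float64(0.00013992328552507187)] [ 0.56197135 -0.26354306  0.025     ] [ 0.56475862 -0.26305171  0.025     ]
244 25 175
```

View pics/w2c.png

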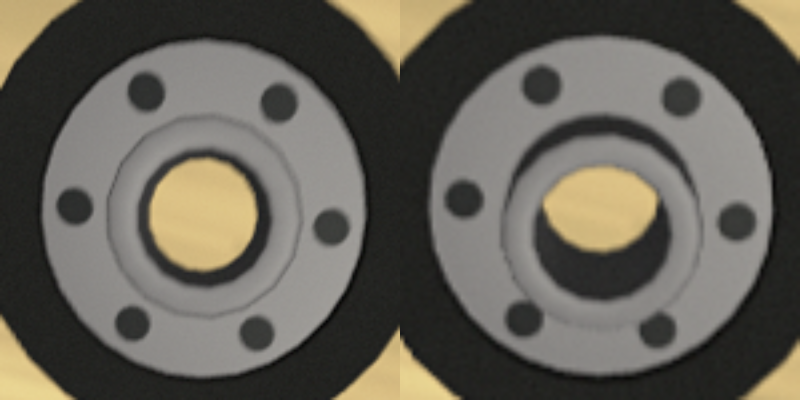

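Both crops show the sleeve's top rim clearly. The rim centre is at about (320.8,106.4) in the low view and (320.3,176.1) in the high view.

Run:
```python
from h import *
w1=np.load("pics/w1.npy",allow_pickle=True).item();w2=np.load("pics/w2.npy",allow_pickle=True).item()
p,e=tri([ray(w1,320.3,176.1),ray(w2,320.8,106.4)]);print(p,e,onz(w1,320.3,176.1,.056),onz(w2,320.8,106.4,.056))
t=np.array([.5615,-.2632,.31]);print(shift(t))
# axle in w1? and tool state
print(robot.observe()["tool_pos"],w1["pose"][:3,3],w2["pose"][:3,3])
```

```text
[ 0.56127451 -0.26425488  0.06121503] [np.float64(0.0002098063975537464), np.float64(0.0002098063975537734)] [ 0.56016889 -0.26439066  0.056     ] [ 0.56124293 -0.26453182  0.056     ]
[0.07211014 0.00096701 0.00551606]
[ 0.49146246 -0.28040434  0.31547613] [ 0.62606534 -0.24317467  0.38308634] [ 0.56518845 -0.26114722  0.29274451]
```

Scaled: 0.036 m / 0.25 = 0.144, 0.035 m / 0.25 = 0.14.

>>> tcp_steps([
  [[0.144, 0.004, 0.04, 0, 0, 0], [0.14, 0.004, 0.04, 0, 0, 0], [0, 0, 0.12, 0, 0, 0], [0, 0, 0.12, 0, 0, 0], [0, 0, 0.06, 0, 0, 0], [0, 0, 0.024, 0, 0, 0], [0, 0, 0, 0, 0, 0], [0, 0, 0, 0, 0, 0]],
], aperture=0.08)

```text
time: 2.6
tool_pos: [0.5621, -0.2637, 0.2156]
tool_rot: [3.139, -0.002, 0.257]
contact_force: [-0.3, -0.4, -0.4]
opening: 0.08
grip_force: 0.0
```

```bash
python3 -c "
from h import *
print(shift([.561,-.2644,.2135]))"
```

```text
[-0.00125244  0.00043488  0.00206039]
```

Scaled: -0.001 m / 0.25 = -0.004.

>>> tcp_steps([
  [[-0.004, 0, 0.004, 0, 0, 0], [0, 0, 0, 0, 0, 0], [0, 0, 0, 0, 0, 0], [0, 0, 0, 0, 0, 0], [0, 0, 0, 0, 0, 0], [0, 0, 0, 0, 0, 0], [0, 0, 0, 0, 0, 0], [0, 0, 0, 0, 0, 0]],
], aperture=0.03, clamp_n=30)

```text
time: 3.27
tool_pos: [0.5604, -0.2634, 0.2131]
tool_rot: [3.141, -0.0, 0.257]
contact_force: [-1.3, -0.2, 3.4]
opening: 0.047
grip_force: 30.0
```

>>> tcp_steps([
  [[0, 0, 0, 0, 0, 0], [0, 0, 0, 0, 0, 0], [0, 0, 0, 0, 0, 0]],
])

```text
time: 3.52
tool_pos: [0.5603, -0.2634, 0.2131]
tool_rot: [3.141, -0.0, 0.257]
contact_force: [-0.5, 1.1, 5.3]
opening: 0.0472
grip_force: 30.0
```

Scaled: -0.035 m / 0.25 = -0.14, -0.01 m / 0.25 = -0.04.

>>> tcp_steps([
  [[0, 0, -0.04, 0, 0, 0], [0, 0, -0.1, 0, 0, 0], [0, 0, -0.14, 0, 0, 0], [0, 0, -0.14, 0, 0, 0], [0, 0, -0.14, 0, 0, 0], [0, 0, 0, 0, 0, 0]],
])

```text
time: 4.02
tool_pos: [0.5613, -0.2638, 0.3604]
tool_rot: [3.133, -0.009, 0.257]
contact_force: [1.0, -1.0, -3.5]
opening: 0.0473
grip_force: 30.0
```

>>> tcp_steps([
  [[0.036, -0.116, 0, 0, 0, 0], [0.036, -0.116, 0, 0, 0, 0], [0.036, -0.116, 0, 0, 0, 0], [0.036, -0.116, 0, 0, 0, 0], [0.036, -0.116, 0, 0, 0, 0], [0.036, -0.116, 0, 0, 0, 0], [0, 0, 0, 0, 0, 0], [0, 0, 0, 0, 0, 0]],
])

```text
time: 4.68
tool_pos: [0.5681, -0.0796, 0.3517]
tool_rot: [-3.14, 0.002, 0.26]
contact_force: [-0.3, -0.5, -4.3]
opening: 0.0476
grip_force: 30.0
```

Run:
```python
from h import *
w=eyes.read_camera("wrist");cv2.imwrite("pics/w3.png",w["image"][:,:,::-1]);np.save("pics/w3.npy",w,allow_pickle=True)
print(robot.observe()["opening"],proj(w,[.59,.048,.026]),proj(w,[.59,.048,.105]))
```

```text
0.046795063755626455 (np.float64(176.69298598354703), np.float64(128.13170432871357)) (np.float64(129.19183918115016), np.float64(138.02062697208544))
```

View pics/w3.png

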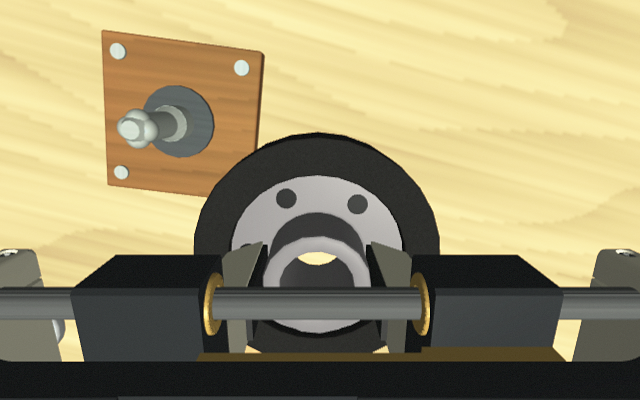

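Axle tip is near (128,130), the flange ellipse is centred near (178,121), and the gripped wheel is at bottom centre. Now a second viewpoint, backed off in tool x, with a crop of the axle; I'll also measure where the held wheel sits in the gripper.

Scaled: -0.03 m / 0.25 = -0.12.

>>> tcp_steps([
  [[-0.12, 0, 0, 0, 0, 0], [-0.12, 0, 0, 0, 0, 0], [0, 0, 0, 0, 0, 0], [0, 0, 0, 0, 0, 0]],
])

```text
time: 5.07
tool_pos: [0.5092, -0.0979, 0.3525]
tool_rot: [-3.141, 0.001, 0.254]
contact_force: [0.3, -0.2, -3.9]
opening: 0.0471
grip_force: 30.0
```

Run:
```python
from h import *
from scipy.optimize import least_squares
w=eyes.read_camera("wrist");np.save("pics/w4.npy",w,allow_pickle=True)
w3=np.load("pics/w3.npy",allow_pickle=True).item()
u,v=proj(w,[.59,.048,.06]);u,v=int(u),max(50,int(v));print("org w4",u-50,v-50)
cv2.imwrite("pics/w4c.png",np.hstack([cv2.resize(w["image"][v-50:v+50,u-50:u+50,::-1],(400,400),interpolation=cv2.INTER_CUBIC),cv2.resize(w3["image"][75:175,105:205,::-1],(400,400),interpolation=cv2.INTER_CUBIC)]))
# held wheel: tyre/bench edge in tool frame at tool z .181
Rc=np.array([[0,-.9595,-.28165],[1,0,0],[0,-.28165,.9595]]);oc=np.array([.0775,.0004,.0209])
for c in (w3,w):
    g=cv2.cvtColor(c["image"],cv2.COLOR_RGB2GRAY);pts=[]
    for a in np.radians(np.arange(-175,-5,4)):
        for r in range(140,85,-1):   # inward from outside about (317,255)
            x,y=int(317+r*np.cos(a)),int(255+r*np.sin(a))
            if y>240: break
            if g[y,x]<60: pts.append((x,y));break
    q=[]
    for x,y in pts:
        d=Rc@[(x-c["cx"])/c["fx"],(y-c["cy"])/c["fy"],1]; q.append((oc+d*(.181-oc[2])/d[2])[:2])
    q=np.array(q); f=least_squares(lambda p:np.hypot(q[:,0]-p[0],q[:,1]-p[1])-p[2],[0,0,.062],loss="soft_l1",f_scale=.001)
    print(len(q),f.x,np.abs(f.fun).max())
```

```text
org w4 94 0
42 [0.00366009 0.00022585 0.05898602] 0.0009989434489886817
42 [0.00367492 0.0003088  0.05904605] 0.001075772165836049
```

View pics/w4c.png

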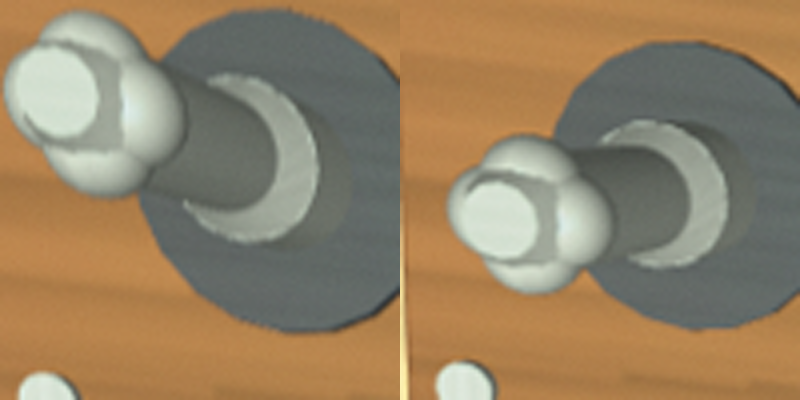

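The tip disc is at about (58,91) in the left crop and (100,219) in the right; the flange centre is at about (288,170) and (300,185).

Run:
```python
from h import *
w3=np.load("pics/w3.npy",allow_pickle=True).item();w4=np.load("pics/w4.npy",allow_pickle=True).item()
k=lambda x,y,o:(o[0]+x/4-.375,o[1]+y/4-.375)
for n,a,b,z in [("tip",k(58,91,(94,0)),k(100,219,(105,75)),.105),("flange",k(288,170,(94,0)),k(300,185,(105,75)),.026)]:
    print(n,tri([ray(w4,*a),ray(w3,*b)]),onz(w4,*a,z),onz(w3,*b,z))
print(shift([.59,.048,.352]),robot.observe()["tool_pos"])
```

```text
tip (array([0.59543937, 0.04836079, 0.10518439]), [np.float64(0.0001079799263836051), np.float64(0.00010797992638364868)]) [0.59542203 0.04858384 0.105     ] [0.59543989 0.04833406 0.105     ]
flange (array([0.59653047, 0.04670643, 0.02696041]), [np.float64(0.0005285514059879089), np.float64(0.0005285514059879914)]) [0.5964195  0.04765024 0.026     ] [0.59656931 0.04650799 0.026     ]
[ 0.11396707 -0.12098086  0.0007776 ] [ 0.51016125 -0.09777598  0.35277884]
```

Scaled: -0.024 m / 0.25 = -0.096.

>>> tcp_steps([
  [[0.096, -0.096, 0, 0, 0, 0], [0.096, -0.096, 0, 0, 0, 0], [0.096, -0.096, 0, 0, 0, 0], [0.096, -0.096, 0, 0, 0, 0], [0.096, -0.096, 0, 0, 0, 0], [0, 0, 0, 0, 0, 0], [0, 0, 0, 0, 0, 0], [0, 0, 0, 0, 0, 0]],
])

```text
time: 5.78
tool_pos: [0.5962, 0.0497, 0.3521]
tool_rot: [3.141, 0.001, 0.257]
contact_force: [0.1, -0.1, -3.8]
opening: 0.0465
grip_force: 30.0
```

Run:
```python
from h import *
print(shift([.5955,.048,.24]))
w=eyes.read_camera("wrist");s=eyes.read_camera("scene");t=eyes.read_camera("top")
cv2.imwrite("pics/over.png",np.hstack([cv2.resize(w["image"][200:370,220:420,::-1],(400,340)),cv2.resize(t["image"][110:210,255:375,::-1],(400,340))]))
```

```text
[-0.00105992  0.00145827  0.11206292]
```

View pics/over.png

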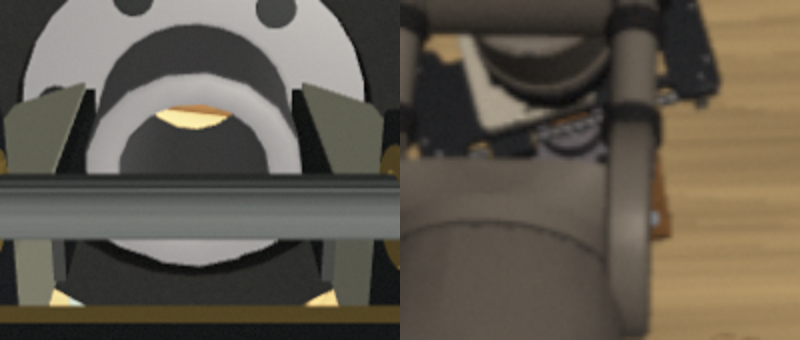

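The wheel hangs level in the pads; the bore shows only the board edge and bench beyond. I'll correct by about 1 mm and descend, checking force.

Scaled: 0.015 m / 0.25 = 0.06, 0.0015 m / 0.25 = 0.006.

>>> tcp_steps([
  [[-0.004, 0.006, 0.04, 0, 0, 0], [0, 0, 0.06, 0, 0, 0], [0, 0, 0.06, 0, 0, 0], [0, 0, 0.04, 0, 0, 0], [0, 0, 0, 0, 0, 0], [0, 0, 0, 0, 0, 0]],
])

```text
time: 6.43
tool_pos: [0.5952, 0.0478, 0.3022]
tool_rot: [-3.141, 0.001, 0.256]
contact_force: [0.4, -0.2, -3.4]
opening: 0.0473
grip_force: 30.0
```

>>> tcp_steps([
  [[0, 0, 0.04, 0, 0, 0], [0, 0, 0.04, 0, 0, 0], [0, 0, 0.04, 0, 0, 0], [0, 0, 0.024, 0, 0, 0], [0, 0, 0, 0, 0, 0], [0, 0, 0, 0, 0, 0]],
])

```text
time: 6.93
tool_pos: [0.5952, 0.0483, 0.2661]
tool_rot: [-3.141, 0.001, 0.257]
contact_force: [-0.6, 0.8, -4.0]
opening: 0.0473
grip_force: 30.0
```

Scaled: 0.004 m / 0.25 = 0.016, 0.002 m / 0.25 = 0.008.

>>> tcp_steps([
  [[0, 0, 0.016, 0, 0, 0], [0, 0, 0.016, 0, 0, 0], [0, 0, 0.016, 0, 0, 0], [0, 0, 0.008, 0, 0, 0], [0, 0, 0, 0, 0, 0]],
])

```text
time: 7.35
tool_pos: [0.5951, 0.0483, 0.252]
tool_rot: [-3.141, 0.001, 0.257]
contact_force: [-0.3, 0.2, -4.3]
opening: 0.0469
grip_force: 30.0
```

>>> tcp_steps([
  [[0, 0, 0.012, 0, 0, 0], [0, 0, 0.012, 0, 0, 0], [0, 0, 0.012, 0, 0, 0], [0, 0, 0.008, 0, 0, 0], [0, 0, 0, 0, 0, 0], [0, 0, 0, 0, 0, 0]],
])

```text
time: 7.85
tool_pos: [0.5953, 0.0482, 0.2415]
tool_rot: [3.142, 0.0, 0.257]
contact_force: [-0.4, 0.7, -4.6]
opening: 0.0471
grip_force: 30.0
```

Scaled: 0.001 m / 0.25 = 0.004.

>>> tcp_steps([
  [[0, 0, 0.004, 0, 0, 0], [0, 0, 0.004, 0, 0, 0], [0, 0, 0.004, 0, 0, 0], [0, 0, 0, 0, 0, 0], [0, 0, 0, 0, 0, 0]],
])

```text
time: 8.27
tool_pos: [0.5955, 0.0483, 0.2392]
tool_rot: [3.141, -0.001, 0.257]
contact_force: [-0.1, 1.8, -1.2]
opening: 0.047
grip_force: 30.0
```

Scaled: -0.035 m / 0.25 = -0.14, -0.01 m / 0.25 = -0.04.

>>> tcp_steps([
  [[0, 0, 0, 0, 0, 0], [0, 0, 0, 0, 0, 0], [0, 0, 0, 0, 0, 0], [0, 0, 0, 0, 0, 0], [0, 0, -0.04, 0, 0, 0], [0, 0, -0.12, 0, 0, 0], [0, 0, -0.14, 0, 0, 0], [0, 0, -0.14, 0, 0, 0]],
], aperture=0.085)

```text
time: 8.93
tool_pos: [0.595, 0.0483, 0.3503]
tool_rot: [-3.141, 0.001, 0.257]
contact_force: [0.9, -0.7, -0.7]
opening: 0.0847
grip_force: 0.0
```

>>> tcp_steps([
  [[0.008, -0.12, 0, 0, 0, 0], [0.008, -0.148, 0, 0, 0, 0], [0.012, -0.148, 0, 0, 0, 0], [0.012, -0.148, 0, 0, 0, 0], [0.012, -0.148, 0, 0, 0, 0], [0.008, -0.148, 0, 0, 0, 0], [0, 0, 0, 0, 0, 0], [0, 0, 0, 0, 0, 0]],
])

```text
time: 9.6
tool_pos: [0.5544, 0.2619, 0.3493]
tool_rot: [3.141, -0.001, 0.261]
contact_force: [0.2, -0.3, -0.6]
opening: 0.0852
grip_force: 0.0
```

Run:
```python
from h import *
w=eyes.read_camera("wrist");np.save("pics/w5.npy",w,allow_pickle=True)
cv2.imwrite("pics/w5.png",w["image"][:,:,::-1])
```

```text
(no output)
```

View pics/w5.png

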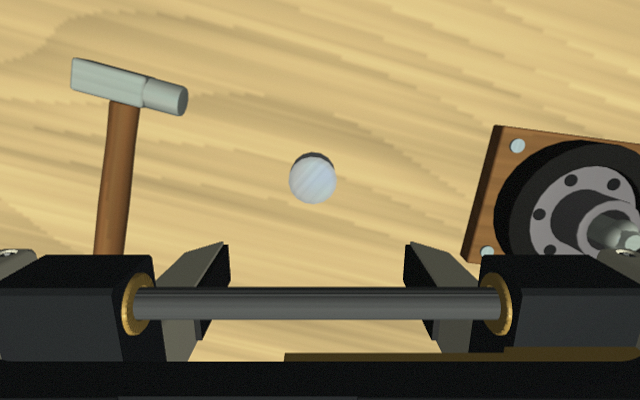

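The cap's top disc is at about (313,180). The wheel sits on the axle at right (≈(590,205)) and the hammer is well clear at left. Taking a second view of the cap.

Scaled: -0.025 m / 0.25 = -0.1, 0.02 m / 0.25 = 0.08.

>>> tcp_steps([
  [[-0.1, 0, 0.08, 0, 0, 0], [-0.1, 0, 0.08, 0, 0, 0], [0, 0, 0, 0, 0, 0], [0, 0, 0, 0, 0, 0]],
])

```text
time: 9.98
tool_pos: [0.506, 0.2455, 0.3078]
tool_rot: [3.141, 0.004, 0.255]
contact_force: [1.0, -0.0, 0.8]
opening: 0.085
grip_force: 0.0
```

Run:
```python
from h import *
w5=np.load("pics/w5.npy",allow_pickle=True).item();w6=eyes.read_camera("wrist")
cs=[]
for c,n in((w5,(313,180)),(w6,proj(w6,[.563,.263,.034]))):
    im=c["image"].astype(int); m=((im[:,:,2]-im[:,:,0]>-5)&(im.sum(2)>360)).astype(np.uint8)
    ks=[k for k in cv2.findContours(m,cv2.RETR_EXTERNAL,cv2.CHAIN_APPROX_NONE)[0] if cv2.contourArea(k)>300]
    e=[cv2.fitEllipse(cv2.convexHull(k)) for k in ks]; b=min(e,key=lambda e:np.hypot(e[0][0]-n[0],e[0][1]-n[1])); print(n,b); cs.append(b[0])
print(tri([ray(w5,*cs[0]),ray(w6,*cs[1])]),onz(w5,*cs[0],.034),onz(w6,*cs[1],.034))
p=onz(w6,*cs[1],.034);print(shift([p[0],p[1],.19]))
```

```text
(313, 180) ((312.25433349609375, 179.5697479248047), (46.5330810546875, 46.55818176269531), 163.18154907226562)
(np.float64(311.85676131489964), np.float64(125.03182465094406)) ((305.1072082519531, 119.34844970703125), (56.94792175292969, 57.693302154541016), 121.88323211669922)
(array([0.56558773, 0.26826877, 0.03286263]), [np.float64(0.0002607541662723902), np.float64(0.0002607541662725245)]) [0.56593015 0.2680785  0.034     ] [0.56556136 0.26849429 0.034     ]
[ 0.06185042 -0.00710618  0.11923924]
```

Scaled: 0.031 m / 0.25 = 0.124, 0.03 m / 0.25 = 0.12.

>>> tcp_steps([
  [[0.124, -0.016, 0.04, 0, 0, 0], [0.124, -0.012, 0.04, 0, 0, 0], [0, 0, 0.12, 0, 0, 0], [0, 0, 0.12, 0, 0, 0], [0, 0, 0.08, 0, 0, 0], [0, 0, 0.04, 0, 0, 0], [0, 0, 0, 0, 0, 0], [0, 0, 0, 0, 0, 0]],
], aperture=0.07)

```text
time: 10.7
tool_pos: [0.5661, 0.2696, 0.1997]
tool_rot: [3.142, -0.002, 0.256]
contact_force: [-0.0, 0.5, 0.8]
opening: 0.0701
grip_force: 0.0
```

```bash
python3 -c "
from h import *
print(shift([.5657,.2683,.187]))"
```

```text
[-0.00077703  0.00116314  0.01269665]
```

Scaled: 0.006 m / 0.25 = 0.024, -0.001 m / 0.25 = -0.004.

>>> tcp_steps([
  [[-0.004, 0.004, 0.024, 0, 0, 0], [0, 0, 0.024, 0, 0, 0], [0, 0, 0, 0, 0, 0], [0, 0, 0, 0, 0, 0]],
])

```text
time: 11.03
tool_pos: [0.5643, 0.2686, 0.187]
tool_rot: [3.142, -0.0, 0.257]
contact_force: [0.4, -0.5, -1.3]
opening: 0.0698
grip_force: 0.0
```

>>> tcp_steps([
  [[0, 0, 0, 0, 0, 0], [0, 0, 0, 0, 0, 0], [0, 0, 0, 0, 0, 0], [0, 0, 0, 0, 0, 0], [0, 0, 0, 0, 0, 0], [0, 0, 0, 0, 0, 0], [0, 0, 0, 0, 0, 0], [0, 0, 0, 0, 0, 0]],
], aperture=0.03, clamp_n=45)

```text
time: 11.7
tool_pos: [0.5643, 0.2686, 0.1868]
tool_rot: [3.142, -0.0, 0.257]
contact_force: [-0.3, 0.6, 0.3]
opening: 0.0409
grip_force: 45.0
```

>>> tcp_steps([
  [[0, 0, 0, 0, 0, 0], [0, 0, 0, 0, 0, 0], [0, 0, 0, 0, 0, 0], [0, 0, 0, 0, 0, 0]],
], clamp_n=55)

```text
time: 12.03
tool_pos: [0.5643, 0.2686, 0.1868]
tool_rot: [3.142, -0.0, 0.257]
contact_force: [-0.4, 0.7, 2.3]
opening: 0.041
grip_force: 55.0
```

Scaled: -0.035 m / 0.25 = -0.14, -0.03 m / 0.25 = -0.12.

>>> tcp_steps([
  [[0, 0, -0.04, 0, 0, 0], [0, 0, -0.1, 0, 0, 0], [0, 0, -0.14, 0, 0, 0], [0, 0, -0.14, 0, 0, 0], [0, 0, -0.12, 0, 0, 0], [0, 0, 0, 0, 0, 0]],
])

```text
time: 12.53
tool_pos: [0.5654, 0.2691, 0.3295]
tool_rot: [-3.141, -0.013, 0.257]
contact_force: [0.3, 0.1, -0.6]
opening: 0.0412
grip_force: 55.0
```

>>> tcp_steps([
  [[-0.012, 0.084, 0, 0, 0, 0], [-0.016, 0.132, 0, 0, 0, 0], [-0.016, 0.132, 0, 0, 0, 0], [-0.016, 0.132, 0, 0, 0, 0], [-0.016, 0.132, 0, 0, 0, 0], [-0.016, 0.132, 0, 0, 0, 0], [-0.016, 0.132, 0, 0, 0, 0], [0, 0, 0, 0, 0, 0]],
])

```text
time: 13.2
tool_pos: [0.5944, 0.0446, 0.3217]
tool_rot: [3.139, 0.0, 0.252]
contact_force: [0.1, 0.3, -0.5]
opening: 0.0408
grip_force: 55.0
```

>>> tcp_steps([
  [[0, 0, 0, 0, 0, 0], [0, 0, 0, 0, 0, 0]],
])

```text
time: 13.37
tool_pos: [0.5936, 0.0501, 0.3216]
tool_rot: [-3.141, 0.0, 0.256]
contact_force: [-0.5, 0.6, -0.5]
opening: 0.0409
grip_force: 55.0
```

```bash
python3 -c "
from h import *
print(shift([.5944,.048,.292]))"
```

```text
[0.00021168 0.00225966 0.02961367]
```

Scaled: 0.015 m / 0.25 = 0.06, 0.002 m / 0.25 = 0.008.

>>> tcp_steps([
  [[0.002, 0.008, 0.04, 0, 0, 0], [0, 0, 0.06, 0, 0, 0], [0, 0, 0, 0, 0, 0], [0, 0, 0, 0, 0, 0], [0, 0, 0, 0, 0, 0]],
])

```text
time: 13.78
tool_pos: [0.5948, 0.0489, 0.2968]
tool_rot: [3.142, 0.0, 0.258]
contact_force: [-0.5, -1.3, -0.1]
opening: 0.0406
grip_force: 55.0
```

Run:
```python
from h import *
print(shift([.5944,.048,.292]),robot.observe()["tool_pos"])
w=eyes.read_camera("wrist");s=eyes.read_camera("scene")
cv2.imwrite("pics/cap.png",np.hstack([cv2.resize(w["image"][170:370,220:420,::-1],(400,400)),cv2.resize(s["image"][180:260,315:395,::-1],(400,400))]))
```

```text
[-0.00066319  0.00080224  0.00480624] [0.5948366  0.04894521 0.29680617]
```

View pics/cap.png

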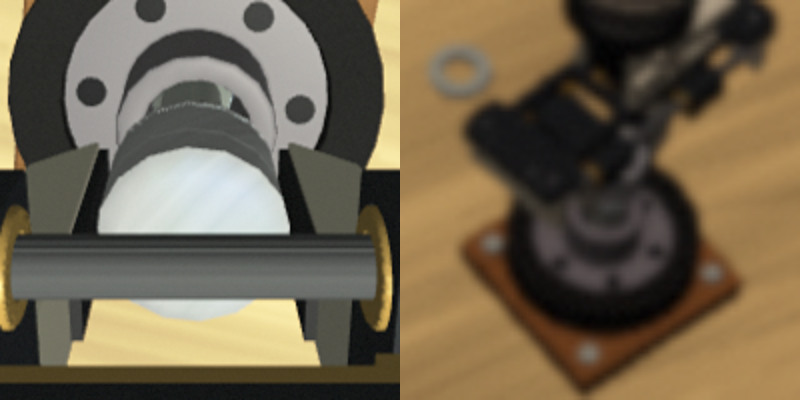

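The cap is gripped level above the axle tip, laterally aligned with the sleeve (column ≈195 in the crop for both). Descending onto the tip.

Scaled: 0.003 m / 0.25 = 0.012, 0.0008 m / 0.25 = 0.0032.

>>> tcp_steps([
  [[-0.002, 0.0032, 0.012, 0, 0, 0], [0, 0, 0.012, 0, 0, 0], [0, 0, 0.012, 0, 0, 0], [0, 0, 0.008, 0, 0, 0], [0, 0, 0, 0, 0, 0], [0, 0, 0, 0, 0, 0]],
])

```text
time: 14.38
tool_pos: [0.5946, 0.0478, 0.2859]
tool_rot: [-3.141, -0.001, 0.257]
contact_force: [0.0, 3.6, 2.0]
opening: 0.0409
grip_force: 55.0
```

>>> tcp_steps([
  [[0, 0, 0.004, 0, 0, 0], [0, 0, 0.004, 0, 0, 0], [0, 0, 0.004, 0, 0, 0], [0, 0, 0, 0, 0, 0], [0, 0, 0, 0, 0, 0]],
])

```text
time: 14.8
tool_pos: [0.5948, 0.048, 0.2844]
tool_rot: [-3.141, -0.003, 0.257]
contact_force: [-1.8, 5.8, 12.0]
opening: 0.041
grip_force: 55.0
```

Side force of +5.8 N in y: the cap wants to go to +y. I'll comply by about 1 mm.

Scaled: -0.001 m / 0.25 = -0.004.

>>> tcp_steps([
  [[0, -0.004, 0, 0, 0, 0], [0, 0, 0, 0, 0, 0], [0, 0, 0, 0, 0, 0]],
])

```text
time: 15.05
tool_pos: [0.5946, 0.0488, 0.2844]
tool_rot: [-3.141, -0.003, 0.257]
contact_force: [-2.2, 5.7, 11.0]
opening: 0.0409
grip_force: 55.0
```

Scaled: -0.001 m / 0.25 = -0.004.

>>> tcp_steps([
  [[0, -0.004, 0, 0, 0, 0], [0, 0, 0, 0, 0, 0], [0, 0, 0, 0, 0, 0]],
])

```text
time: 15.3
tool_pos: [0.5944, 0.0493, 0.2843]
tool_rot: [3.141, -0.003, 0.257]
contact_force: [-0.4, 3.2, 9.0]
opening: 0.0411
grip_force: 55.0
```

```bash
python3 -c "
from h import *
print(robot.observe()['torque'])"
```

```text
[ 0.52452978  0.22086902 -0.01999858]
```

Scaled: 0.001 m / 0.25 = 0.004, -0.0008 m / 0.25 = -0.0032.

>>> tcp_steps([
  [[0, -0.0032, 0, 0, 0, 0], [0, 0, 0.004, 0, 0, 0], [0, 0, 0, 0, 0, 0], [0, 0, 0, 0, 0, 0]],
])

```text
time: 15.63
tool_pos: [0.5944, 0.0497, 0.2838]
tool_rot: [3.14, -0.004, 0.257]
contact_force: [-1.9, 1.4, 11.2]
opening: 0.041
grip_force: 55.0
```

>>> tcp_steps([
  [[0, 0, 0.004, 0, 0, 0], [0, 0, 0.004, 0, 0, 0], [0, 0, 0, 0, 0, 0], [0, 0, 0, 0, 0, 0]],
])

```text
time: 15.97
tool_pos: [0.5944, 0.0497, 0.2816]
tool_rot: [3.14, -0.004, 0.257]
contact_force: [-0.1, 1.4, 10.4]
opening: 0.041
grip_force: 55.0
```

Scaled: 0.001 m / 0.25 = 0.004.

>>> tcp_steps([
  [[0, 0, 0.004, 0, 0, 0], [0, 0, 0.004, 0, 0, 0], [0, 0, 0.004, 0, 0, 0], [0, 0, 0, 0, 0, 0], [0, 0, 0, 0, 0, 0]],
], clamp_n=60)

```text
time: 16.38
tool_pos: [0.5942, 0.0497, 0.2762]
tool_rot: [3.141, -0.001, 0.257]
contact_force: [5.1, 0.6, -3.3]
opening: 0.0407
grip_force: 60.0
```

>>> tcp_steps([
  [[0, 0, 0.004, 0, 0, 0], [0, 0, 0.004, 0, 0, 0], [0, 0, 0, 0, 0, 0], [0, 0, 0, 0, 0, 0]],
])

```text
time: 16.72
tool_pos: [0.594, 0.0497, 0.2738]
tool_rot: [3.141, 0.0, 0.257]
contact_force: [6.4, -0.4, -7.7]
opening: 0.0409
grip_force: 60.0
```

Scaled: 0.001 m / 0.25 = 0.004.

>>> tcp_steps([
  [[0, 0, 0.004, 0, 0, 0], [0, 0, 0.004, 0, 0, 0], [0, 0, 0, 0, 0, 0], [0, 0, 0, 0, 0, 0]],
])

```text
time: 17.05
tool_pos: [0.5937, 0.0499, 0.2725]
tool_rot: [3.141, 0.001, 0.257]
contact_force: [4.2, 0.3, -3.6]
opening: 0.0409
grip_force: 60.0
```

Clicked: the force dropped and the balls now pull the cap down. Pressing home.

Scaled: 0.001 m / 0.25 = 0.004, 0.0005 m / 0.25 = 0.002.

>>> tcp_steps([
  [[0.002, 0, 0.004, 0, 0, 0], [0, 0, 0.004, 0, 0, 0], [0, 0, 0.004, 0, 0, 0], [0, 0, 0, 0, 0, 0], [0, 0, 0, 0, 0, 0]],
])

```text
time: 17.47
tool_pos: [0.594, 0.0501, 0.2707]
tool_rot: [3.141, 0.0, 0.257]
contact_force: [-2.8, -0.1, 6.6]
opening: 0.0411
grip_force: 60.0
```

Scaled: 0.001 m / 0.25 = 0.004, 0.0005 m / 0.25 = 0.002.

>>> tcp_steps([
  [[0, 0, 0.004, 0, 0, 0], [0, 0, 0.002, 0, 0, 0], [0, 0, 0, 0, 0, 0], [0, 0, 0, 0, 0, 0]],
])

```text
time: 17.8
tool_pos: [0.5938, 0.0502, 0.2706]
tool_rot: [3.141, -0.001, 0.257]
contact_force: [-5.7, -1.0, 16.1]
opening: 0.0413
grip_force: 60.0
```

Scaled: 0.001 m / 0.25 = 0.004, 0.0005 m / 0.25 = 0.002.

>>> tcp_steps([
  [[0, 0, 0.004, 0, 0, 0], [0, 0, 0.002, 0, 0, 0], [0, 0, 0, 0, 0, 0], [0, 0, 0, 0, 0, 0], [0, 0, 0, 0, 0, 0], [0, 0, 0, 0, 0, 0]],
])

```text
time: 18.3
tool_pos: [0.5938, 0.0502, 0.2705]
tool_rot: [3.141, -0.001, 0.257]
contact_force: [-8.5, -0.3, 25.9]
opening: 0.0407
grip_force: 60.0
```

Run:
```python
from h import *
w=eyes.read_camera("wrist");s=eyes.read_camera("scene");o=robot.observe();print(o["contact_force"],o["tool_pos"])
cv2.imwrite("pics/fin.png",np.hstack([cv2.resize(w["image"][170:370,220:420,::-1],(400,400)),cv2.resize(s["image"][180:260,315:395,::-1],(400,400))]))
```

```text
[-8.99011262 -1.21188719 24.82736758] [0.59373886 0.05019666 0.2705187 ]
```

View pics/fin.png

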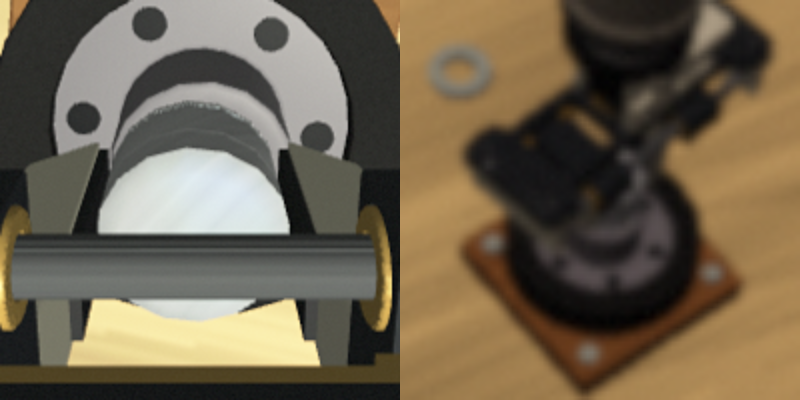

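The cap sits level just above the sleeve and hasn't slipped in the pads. It is at its home height (TCP z 0.2705, 0.2708 expected) with a steady 25 N pressing down, so I'm handing in.

```bash
python3 -c "
from cell import robot, eyes, hand_in
print(hand_in())"
```

```text
the job is handed in; nothing more can be done
None
```

The wheel is seated on the flange and the cap clicked on and is fully home; I handed the job in at about 18 s, still gripping the cap and pressing it down with about 25 N.

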